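Count along the spice rack and push the tin into the third gap

TASK

Count along the rack's rail with a fingertip from the end with the blue ball: touch the rail over the first gap, then the second, then the third, and no farther along. Then push the orange-lidded tin along the counter into that third gap until it no longer sticks out in front, without lifting or tipping it, and take the hand away. Leave the other tins, the brush and the scraper where they are.

Things in the scene. Friction and masses are not known exactly. Their poses are not given: they have to be found in the camera images.
- tin: Round closed spice tin, brushed steel with lid in orange, 46 mm across and 34 mm high, upright on the counter; about 0.12 kg, it starts in front of the rack and is the one to push. Origin: centre of its underside, z up.
- rack: Fixed wooden rack (sizes in mm), open in front (-x), above and below: tins slide on the counter. 7 dividers along x, 6 thick, 36 high, 127 long, leave 6 gaps 56 wide, centred at y = 155, 93, 31, -31, -93, -155. Mouth (divider fronts) at x = 0, back wall at x = 130, 45 high. End posts 30 x 22, 56 high at x = 40, y = +/-201. Origin on the counter, mid-mouth; x into the gaps, y along the rail.
- rail (a joint): Sinking (m) of the sprung steel rail that runs across the rack above the dividers, between the end posts, centred 40 mm behind the mouth: a bar along the rack's y in six flat sections 16 x 60 x 12 mm, one over each gap. 0 = at rest (underside 46, top 58 mm above the counter); it starts to sink at about 1 to 2 N and stops 6 mm down at about 5 N.
- blue_end: Blue ball, 26 mm across, fixed on top of the wooden post at one end of the rack's rail; which end differs from run to run. Origin on top of the post, 56 mm above the counter and 40 mm behind the mouth line; the ball's top is at 83 mm. The gaps are counted from this end.
- brass_end: Brass ball, 26 mm across, fixed on top of the wooden post at one end of the rack's rail; which end differs from run to run. Origin on top of the post, 56 mm above the counter and 40 mm behind the mouth line; the ball's top is at 83 mm.
- green_tin: Round closed spice tin, brushed steel with lid in green, 46 mm across and 34 mm high, upright on the counter; stored at the back of a gap, to be left alone. Origin: centre of its underside, z up.
- white_tin: Round closed spice tin, brushed steel with lid in white, 46 mm across and 34 mm high, upright on the counter; stored at the back of a gap, to be left alone. Origin: centre of its underside, z up.
- brush: Red silicone pastry brush, about 200 mm long, lying loose on the counter to the robot's left, to be left alone. Lies along its x axis.
- scraper: Stainless dough scraper with a dark wooden handle, about 117 x 130 x 24 mm, lying loose on the counter to the robot's right, to be left alone. Origin under its middle.
There are look-alikes about, which are no part of the job. Leave any pink look-alike of the tin alone.

How it is judged:
On the way, in this order (a step that is already met when the one before it is completed fails the run):
1. a fingertip touches the rail over the first gap from the blue end, the orange tin not yet pushed (((y of blue_end in the frame of rack above 0 m and contact force between the fingers and rail_c0 above 0.4 N) or (y of blue_end in the frame of rack below 0 m and contact force between the fingers and rail_c5 above 0.4 N)) and distance of tin from where it was at the start of the episode below 0.02 m), for 0.04 s.
2. a fingertip touches the rail over the second gap from the blue end, the orange tin not yet pushed (((y of blue_end in the frame of rack above 0 m and contact force between the fingers and rail_c1 above 0.4 N and contact force between the fingers and rail_c0 below 0.1 N) or (y of blue_end in the frame of rack below 0 m and contact force between the fingers and rail_c4 above 0.4 N and contact force between the fingers and rail_c5 below 0.1 N)) and distance of tin from where it was at the start of the episode below 0.02 m), for 0.04 s.
3. a fingertip touches the rail over the third gap from the blue end, the orange tin not yet pushed (((y of blue_end in the frame of rack above 0 m and contact force between the fingers and rail_c2 above 0.4 N and contact force between the fingers and rail_c1 below 0.1 N) or (y of blue_end in the frame of rack below 0 m and contact force between the fingers and rail_c3 above 0.4 N and contact force between the fingers and rail_c4 below 0.1 N)) and distance of tin from where it was at the start of the episode below 0.02 m), for 0.04 s.
4. the orange tin is in the third gap from the blue end (((y of blue_end in the frame of rack above 0 m and y of tin in the frame of rack between 0.019 and 0.043 m and x of tin in the frame of rack between 0.021 and 0.115 m) or (y of blue_end in the frame of rack below 0 m and y of tin in the frame of rack between -0.043 and -0.019 m and x of tin in the frame of rack between 0.021 and 0.115 m))), for 0.1 s.
At the end, for the whole second after the job is handed in: The orange tin stands upright and still on the counter in the third gap from the blue ball, wholly behind the mouth line (within 2 mm); the other tins, the brush and the scraper are within 15 mm of where they were (((y of blue_end in the frame of rack above 0 m and y of tin in the frame of rack between 0.019 and 0.043 m and x of tin in the frame of rack between 0.021 and 0.115 m) or (y of blue_end in the frame of rack below 0 m and y of tin in the frame of rack between -0.043 and -0.019 m and x of tin in the frame of rack between 0.021 and 0.115 m)) and angle between tin's own z axis and vertical below 0.1 rad and height (world z) of tin below 0.006 m and linear speed of tin below 0.01 m/s and distance of each of green_tin, white_tin, brush, scraper from where it was at the start of the episode below 0.015 m); the robot touches nothing.
It fails at once if the orange tin is lifted off the counter (height (world z) of tin above 0.012 m).
It fails at once if the orange tin is tipped (angle between tin's own z axis and vertical above 0.35 rad).
It fails at once if a finger touches the rail beyond the third gap from the blue end ((y of blue_end in the frame of rack above 0 m and (contact force between the fingers and rail_c3 above 0.4 N or contact force between the fingers and rail_c4 above 0.4 N or contact force between the fingers and rail_c5 above 0.4 N)) or (y of blue_end in the frame of rack below 0 m and (contact force between the fingers and rail_c2 above 0.4 N or contact force between the fingers and rail_c1 above 0.4 N or contact force between the fingers and rail_c0 above 0.4 N))).
It fails at once if another tin, the brush or the scraper is moved by more than 15 mm (distance of any of green_tin, white_tin, brush, scraper from where it was at the start of the episode above 0.015 m).
It also fails if it takes over 64 s, if anything falls off the work surface, if the arm or the gripper's body presses on something with over 40 N, if the wrist force passes 120 N, or if a joint passes its speed limit or range.

ROBOT

A 7-joint arm with a two-finger parallel gripper is mounted at the origin on the work surface. World frame = base frame: x ahead of the robot, y to its left, z up, the work surface at z = 0. Lengths are in m, angles in rad, forces in N, time in s.
With the tool pointing down it reaches from about 0.425 to 0.95 m from the base axis. Payload 16.7 kg.
Tool frame: the origin (TCP) lies at the very end of the fingers, on their centre line; the grasp point (between the pads) lies r.tcp_to_grasp behind it (r.tcp_to_grasp is the distance from the TCP to the grasp point, in m); z points along the fingers, y is the line along which they close (so a half turn about z gives the same grasp; the last joint's range is limited). The gripper opens to 94 mm and grips with 3 to 60 N. Pads are 16 mm wide; open, the fingers measure 119 mm over their backs; the gripper's body (75 mm by 177 mm) begins 78 mm behind the grasp point.
Start: joints at [1.103, 0.426, 0.074, 1.606, -0.034, 1.111, -0.067], TCP at [0.212, -0.641, 0.205] pointing down, gripper open.
Joint ranges: [-2.85, 2.85], [-0.5, 2.14], [-1.23, 1.37], [0.21, 2.46], [-1.02, 4.16], [0.16, 2.05], [-2.73, 2.73]. Speed limits (rad/s): [1.89, 1.89, 2.39, 2.39, 3.01, 3.01, 3.01].

INTERFACE

Orientations are given as a unit quaternion [w, x, y, z].
In Python, from plant import r gives the robot as it stands.
- The arm moves only by the shell command python3 -m creep 'ROWS' [FORCE]. ROWS is JSON, a list of rows, each an object of numbers: "x", "y", "z": the shift along the world's x, y, z in m; "rx", "ry", "rz": the turn, a rotation vector about the world's x, y, z in rad; "grip": the closure in counts, from 0 (fully open) to 255 (shut). A call has exactly 10 rows; each row is the pose to reach, as a shift and turn from the pose commanded when the call began; what a row does not reach only later rows make up. A row lasts 1/10 s, in which the tool goes at most 50 mm and 8.59 degrees, less where a joint would pass 70% of its speed; a pose out of reach is approached as far as the arm can. A call with a gripper value outside its range is refused whole. The fingers move at their own pace and stop on an object; FORCE is the grip in N (left out, the last holds). Time passes only in rows, so rows that repeat a pose let the fingers close, or fill a call up. It gives the time, the measured TCP pose, the force, the opening and the grip force at its end, in the units of the state.
- r.read_state(): the state, without advancing time (a new reading comes with each control period).
- r.snapshot(name): name is "side" or "top"; returns a dict with "color" (384x512x3 uint8, blue, green, red), "intrinsics" (3x3 intrinsics, pixels), "R" (3x3) and "t" (3): a world point X has camera coordinates R X + t. Camera axes: x right, y down, z forward; pixel columns grow to the right and rows downward; lengths in m; the calibration is good to about 2 mm. A picture is of the moment at which its call begins. There is no depth.
- r.hand_in(): hands the job in; it is judged then, once.
The state is a dict: "clock": time; "joint_pos": joint angles; "joint_velocities": joint speeds; "joint_torque": joint torques, N m; "position": TCP position; "tool_rot": TCP orientation; "force": force on the tool from outside, world axes, zero at the start; "wrist_torque": the same for the moment, N m; "opening": finger opening in m; "gripper_force": force on a finger pad.
Only numpy, scipy, OpenCV 4.12 (cv2) and the standard library are available. Lean on these libraries where they do the work, as an engineer would, in place of code of your own. Each camera call takes 0.05 s, during which the arm holds its last target. There are 200 camera calls.

## Working session

There is one attempt and no reset: what is moved stays moved. The work goes in short steps, Python scripts to look and compute and a shell command to move; the robot and the scene stay as the last step left them, time stands still between calls to the robot, and variables do not carry over. Pictures are saved under pics/ and viewed, at most 10 in all, crops included, and the job is handed in when it is done.

```bash
mkdir -p pics; python3 - <<'E'
from plant import r
import cv2
for n in("top","side"):
    s=r.snapshot(n); cv2.imwrite(f"pics/{n}0.png",cv2.resize(s["color"],(800,600),interpolation=cv2.INTER_CUBIC)); print(n,s["intrinsics"],s["R"],s["t"])
st=r.read_state();print(st["clock"],st["position"],st["tool_rot"],st["opening"],r.tcp_to_grasp)
E
```

```text
top [[464.16684314   0.         259.01448289]
 [  0.         464.16684314 201.8422237 ]
 [  0.           0.           1.        ]] [[-0.002981   -0.9996613  -0.0258536 ]
 [-0.99133385  0.00634965 -0.13121311]
 [ 0.13133282  0.02523841 -0.99101701]] [-0.00120626  0.55824682  1.12088037]
side [[352.33468191   0.         255.52549826]
 [  0.         352.33468191 197.32438046]
 [  0.           0.           1.        ]] [[-0.77738576 -0.62901396  0.00358205]
 [-0.39368537  0.48209069 -0.78268793]
 [ 0.49059476 -0.60986065 -0.62240402]] [0.43483221 0.28920057 0.84532809]
0.1 [ 0.2114242  -0.64062659  0.20485908] [-5.53444352e-04  9.87323033e-01  1.58722734e-01 -1.25663735e-04] 0.093574911922423 0.0188
```

View pics/top0.png

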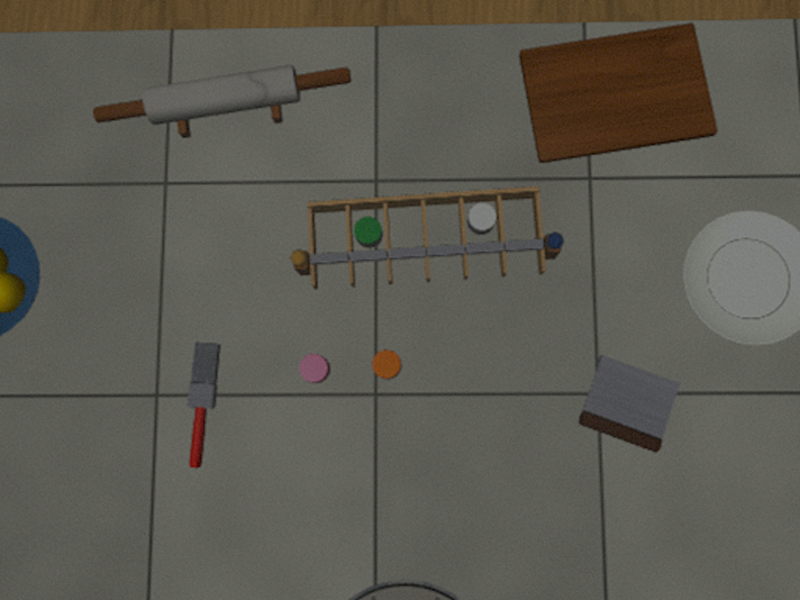

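View pics/side0.png

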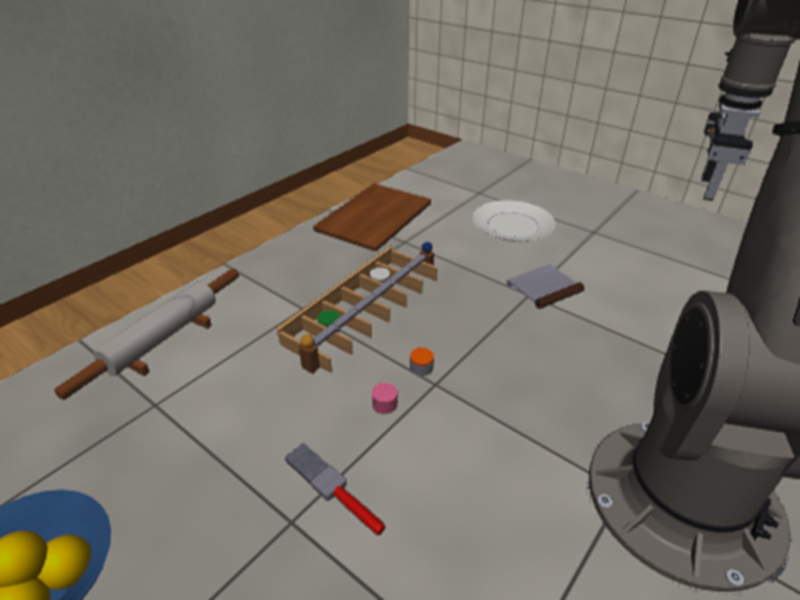

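The top view shows the rack at mid-picture with the blue ball on the right at (555,241), so that is the robot's right, and the brass ball at (300,259). Green is in the fifth gap from blue, white in the second, and the third (centre ≈ (446,265)) is empty. The tin could be the orange lid at (387,364) or the pink look-alike at (314,368). Orange fits the description; I'll confirm it in a crop.

```bash
cat > h.py <<'E'
from plant import r
import cv2, numpy as np
def ray(s,px,z):
    d=s["R"].T@np.linalg.solve(s["intrinsics"],[px[0],px[1],1]); c=-s["R"].T@s["t"]
    return c+d*(z-c[2])/d[2]
def proj(s,X):
    p=s["intrinsics"]@(s["R"]@np.asarray(X,float)+s["t"]); return p[:2]/p[2]
def blob(s,h0,h1,smin,box=None,vmin=40):
    hsv=cv2.cvtColor(s["color"],cv2.COLOR_BGR2HSV); m=cv2.inRange(hsv,(h0,smin,vmin),(h1,255,255))
    if box: k=np.zeros_like(m);k[box[1]:box[3],box[0]:box[2]]=255;m&=k
    n,l,st,c=cv2.connectedComponentsWithStats(m); i=1+np.argmax(st[1:,4]); return c[i],st[i]
def rack(T,yaw,p): c,s=np.cos(yaw),np.sin(yaw); return np.array([T[0]+c*p[0]-s*p[1],T[1]+s*p[0]+c*p[1],p[2]])
E
python3 - <<'E'
from h import *
from scipy.optimize import least_squares
s=r.snapshot("top"); q=r.snapshot("side")
k=.64
bt,a=blob(s,100,130,80,(340,140,370,170),20); print("blue",bt,a)
br,a=blob(s,10,25,100,(183,158,197,172),40); print("brass",br,a)
ot,a=blob(s,5,16,150,(235,220,262,246)); print("tin",ot,a)
os,a2=blob(q,5,16,150,(258,220,282,236)); print("tin side",os,a2)
B=ray(s,bt,.07);R=ray(s,br,.07);print(B,R,np.linalg.norm(B-R),"expect .402")
print("tin top",ray(s,ot,.034),"side",ray(q,os,.034))
# rack fit: divider front-top tips at z=.036, balls at z=.07
tips=np.array([[315,286],[352,284],[390,281],[428,279],[465,277],[503,274],[542,271]])*k
ys=[.186,.124,.062,0,-.062,-.124,-.186]
f=lambda v:np.concatenate([proj(s,rack(v[:2],v[2],(0,y,.03)))-t for y,t in zip(ys,tips)]+[proj(s,rack(v[:2],v[2],(.04,-.201,.07)))-bt,proj(s,rack(v[:2],v[2],(.04,.201,.07)))-br])
g=least_squares(f,[.7,0,0]);print("rack",g.x,np.round(g.fun,1))
im=s["color"].copy()
im=cv2.resize(im[110:270,170:380],None,fx=3.7,fy=3.7,interpolation=cv2.INTER_CUBIC)
def pt(X,c):
    p=(proj(s,X)-[170,110]+.5)*3.7; cv2.circle(im,tuple(int(v) for v in p),4,c,1)
for y in(-.155,-.093,-.031): pt(rack(g.x[:2],g.x[2],(.04,y,.058)),(0,0,255))
for y in ys: pt(rack(g.x[:2],g.x[2],(0,y,.036)),(0,255,0)); pt(rack(g.x[:2],g.x[2],(.13,y,.045)),(255,255,0))
pt(ray(s,ot,.034),(0,0,0))
cv2.imwrite("pics/crop1.png",im)
E
```

```text
blue [354.84722222 153.68055556] [350 149  10  10  72]
brass [191.54285714 165.5047619 ] [186 160  11  12 105]
tin [246.884 232.692] [238 224  18  18 250]
tin side [269.66666667 227.78985507] [263 222  15  12 138]
[ 0.6709794  -0.23914136  0.07      ] [0.64493899 0.1608665  0.07      ] 0.400854575983107 expect .402
tin top [0.48162229 0.02657096 0.034     ] side [0.47916821 0.03298735 0.034     ]
rack [ 0.61832081 -0.04112129  0.06113304] [-1.2  0.4 -0.5  0.1 -0.3  0.3 -0.1 -0.1  0.7 -0.5  1.  -0.2  0.7  0.
  0.1  0.2 -0.4 -0.4]
```

View pics/crop1.png

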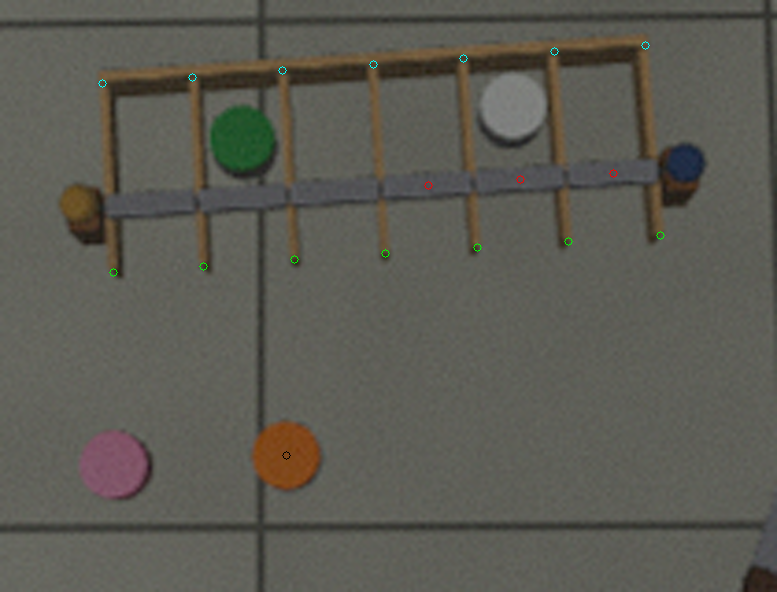

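The crop confirms the orange tin at crop pixel (286,455), apart from the pink one at (114,465). The fitted red marks lie on rail sections 1 to 3 from blue. Rack: mouth at (0.618, -0.041), yaw 0.062; tin at about (0.481, 0.029). Starting the move with the fingers shut and the tool turned to the rack.

```bash
python3 -m creep '[{"x":0.03,"y":0.03,"rz":-0.03,"grip":255},{"x":0.06,"y":0.06,"rz":-0.06,"grip":255},{"x":0.09,"y":0.09,"rz":-0.09,"grip":255},{"x":0.12,"y":0.12,"rz":-0.12,"grip":255},{"x":0.15,"y":0.15,"rz":-0.15,"grip":255},{"x":0.18,"y":0.18,"rz":-0.18,"grip":255},{"x":0.21,"y":0.21,"rz":-0.21,"grip":255},{"x":0.24,"y":0.24,"rz":-0.24,"grip":255},{"x":0.27,"y":0.27,"rz":-0.257,"grip":255},{"x":0.30,"y":0.30,"rz":-0.257,"grip":255}]' 10
python3 -c "
from plant import r
s=r.read_state();print(s['position'],s['tool_rot'],s['force'],s['opening'])"
```

```text
[ 0.21143253 -0.64073196  0.20504572] [-3.98621281e-04  9.87326059e-01  1.58704393e-01 -9.60393744e-05] [0.38727332 0.82528559 0.06562001] 0.09380956927376881$[0]: bad value
```

```bash
python3 -m creep '[{"x":0.03,"y":0.03,"z":0,"rx":0,"ry":0,"rz":-0.03,"grip":255},{"x":0.06,"y":0.06,"z":0,"rx":0,"ry":0,"rz":-0.06,"grip":255},{"x":0.09,"y":0.09,"z":0,"rx":0,"ry":0,"rz":-0.09,"grip":255},{"x":0.12,"y":0.12,"z":0,"rx":0,"ry":0,"rz":-0.12,"grip":255},{"x":0.15,"y":0.15,"z":0,"rx":0,"ry":0,"rz":-0.15,"grip":255},{"x":0.18,"y":0.18,"z":0,"rx":0,"ry":0,"rz":-0.18,"grip":255},{"x":0.21,"y":0.21,"z":0,"rx":0,"ry":0,"rz":-0.21,"grip":255},{"x":0.24,"y":0.24,"z":0,"rx":0,"ry":0,"rz":-0.24,"grip":255},{"x":0.27,"y":0.27,"z":0,"rx":0,"ry":0,"rz":-0.257,"grip":255},{"x":0.30,"y":0.30,"z":0,"rx":0,"ry":0,"rz":-0.257,"grip":255}]' 10
python3 -c "
from plant import r
s=r.read_state();print(s['position'],s['tool_rot'],s['force'],s['opening'])"
```

```text
clock: 1.2
position: [0.5125, -0.3395, 0.2055]
tool_rot: [0.0, 1.0, 0.031, 0.0]
force: [0.4, -0.3, 0.4]
opening: 0.0173
gripper_force: 0.0
[ 0.51254041 -0.33953533  0.20551057] [1.23795115e-06 9.99534632e-01 3.05044060e-02 3.39785980e-05] [ 0.35715038 -0.34167721  0.42628668] 0.017271574857394726
```

```bash
python3 -m creep '[{"x":0.03,"y":0.03,"z":0,"rx":0,"ry":0,"rz":0,"grip":255},{"x":0.06,"y":0.06,"z":0,"rx":0,"ry":0,"rz":0,"grip":255},{"x":0.09,"y":0.09,"z":0,"rx":0,"ry":0,"rz":0,"grip":255},{"x":0.12,"y":0.12,"z":0,"rx":0,"ry":0,"rz":0,"grip":255},{"x":0.155,"y":0.146,"z":0,"rx":0,"ry":0,"rz":0,"grip":255},{"x":0.155,"y":0.146,"z":-0.03,"rx":0,"ry":0,"rz":0,"grip":255},{"x":0.155,"y":0.146,"z":-0.06,"rx":0,"ry":0,"rz":0,"grip":255},{"x":0.155,"y":0.146,"z":-0.09,"rx":0,"ry":0,"rz":0,"grip":255},{"x":0.155,"y":0.146,"z":-0.12,"rx":0,"ry":0,"rz":0,"grip":255},{"x":0.155,"y":0.146,"z":-0.135,"rx":0,"ry":0,"rz":0,"grip":255}]'
python3 - <<'E'
from h import *
s=r.snapshot("top"); q=r.snapshot("side")
a=cv2.resize(s["color"][120:220,220:400],(800,444),interpolation=cv2.INTER_CUBIC)
b=cv2.resize(q["color"][120:260,160:340],(800,600),interpolation=cv2.INTER_CUBIC)[:600]
cv2.imwrite("pics/b.png",b)
st=r.read_state();print(st['position'],st['force'],st['opening'])
E
```

```text
clock: 2.2
position: [0.6651, -0.1946, 0.0676]
tool_rot: [-0.0, 1.0, 0.031, -0.002]
force: [0.3, 1.3, 0.1]
opening: 0.0002
gripper_force: 0.0
[ 0.66528257 -0.19461998  0.06836622] [0.13271948 0.76871836 1.10025084] 0.00034476966508132614
```

View pics/b.png

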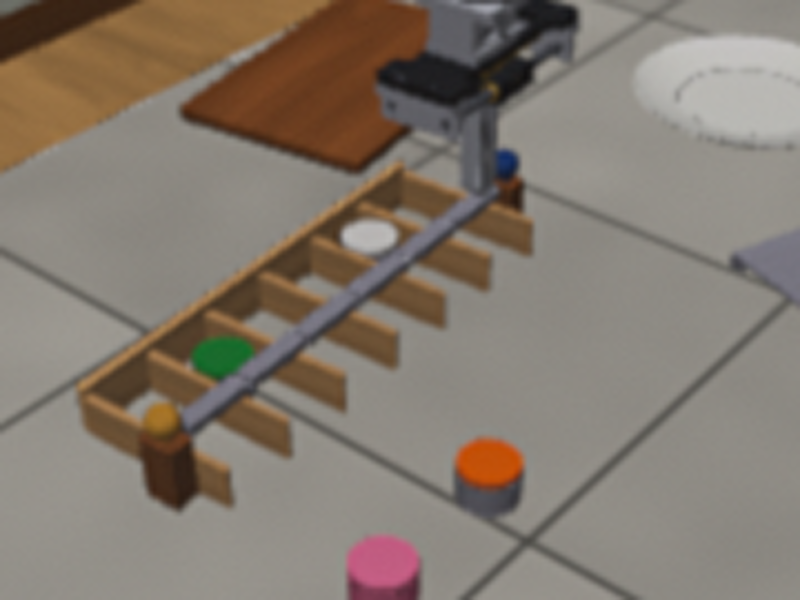

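The fingertip (480,190) hangs just over the rail's first section beside the blue ball (505,165). Pressing gently.

```bash
python3 -m creep '[{"x":0,"y":0,"z":0,"rx":0,"ry":0,"rz":0,"grip":255},{"x":0,"y":0,"z":-0.003,"rx":0,"ry":0,"rz":0,"grip":255},{"x":0,"y":0,"z":-0.006,"rx":0,"ry":0,"rz":0,"grip":255},{"x":0,"y":0,"z":-0.009,"rx":0,"ry":0,"rz":0,"grip":255},{"x":0,"y":0,"z":-0.011,"rx":0,"ry":0,"rz":0,"grip":255},{"x":0,"y":0,"z":-0.013,"rx":0,"ry":0,"rz":0,"grip":255},{"x":0,"y":0,"z":-0.015,"rx":0,"ry":0,"rz":0,"grip":255},{"x":0,"y":0,"z":-0.016,"rx":0,"ry":0,"rz":0,"grip":255},{"x":0,"y":0,"z":-0.016,"rx":0,"ry":0,"rz":0,"grip":255},{"x":0,"y":0,"z":-0.016,"rx":0,"ry":0,"rz":0,"grip":255}]'
```

```text
clock: 3.3
position: [0.6666, -0.195, 0.0546]
tool_rot: [-0.0, 1.0, 0.031, 0.0]
force: [-1.2, 1.1, 3.8]
opening: 0.0008
gripper_force: 1.7
```

About 3.8 N at z = 0.0546, which is a touch on section 1. Next the second section: lift, step along, press.

```bash
python3 -m creep '[{"x":0,"y":0,"z":0.015,"rx":0,"ry":0,"rz":0,"grip":255},{"x":0,"y":0,"z":0.018,"rx":0,"ry":0,"rz":0,"grip":255},{"x":-0.002,"y":0.031,"z":0.018,"rx":0,"ry":0,"rz":0,"grip":255},{"x":-0.004,"y":0.062,"z":0.018,"rx":0,"ry":0,"rz":0,"grip":255},{"x":-0.004,"y":0.062,"z":0.018,"rx":0,"ry":0,"rz":0,"grip":255},{"x":-0.004,"y":0.062,"z":0.01,"rx":0,"ry":0,"rz":0,"grip":255},{"x":-0.004,"y":0.062,"z":0.005,"rx":0,"ry":0,"rz":0,"grip":255},{"x":-0.004,"y":0.062,"z":0.002,"rx":0,"ry":0,"rz":0,"grip":255},{"x":-0.004,"y":0.062,"z":0,"rx":0,"ry":0,"rz":0,"grip":255},{"x":-0.004,"y":0.062,"z":0,"rx":0,"ry":0,"rz":0,"grip":255}]'
```

```text
clock: 4.3
position: [0.6623, -0.134, 0.0542]
tool_rot: [0.0, 1.0, 0.03, -0.0]
force: [-1.8, -2.6, 4.0]
opening: 0.0003
gripper_force: 1.8
```

```bash
python3 -m creep '[{"x":0,"y":0,"z":0,"rx":0,"ry":0,"rz":0,"grip":255},{"x":0,"y":0,"z":0.015,"rx":0,"ry":0,"rz":0,"grip":255},{"x":0,"y":0,"z":0.018,"rx":0,"ry":0,"rz":0,"grip":255},{"x":-0.002,"y":0.031,"z":0.018,"rx":0,"ry":0,"rz":0,"grip":255},{"x":-0.004,"y":0.06,"z":0.018,"rx":0,"ry":0,"rz":0,"grip":255},{"x":-0.004,"y":0.06,"z":0.018,"rx":0,"ry":0,"rz":0,"grip":255},{"x":-0.004,"y":0.06,"z":0.008,"rx":0,"ry":0,"rz":0,"grip":255},{"x":-0.004,"y":0.06,"z":0.003,"rx":0,"ry":0,"rz":0,"grip":255},{"x":-0.004,"y":0.06,"z":0,"rx":0,"ry":0,"rz":0,"grip":255},{"x":-0.004,"y":0.06,"z":0,"rx":0,"ry":0,"rz":0,"grip":255}]'
python3 - <<'E'
from h import *
s=r.read_state();print(s['position'],s['force'])
s=r.snapshot("side")
cv2.imwrite("pics/c.png",cv2.resize(s["color"][120:260,160:340],(800,600),interpolation=cv2.INTER_CUBIC))
E
```

```text
clock: 5.3
position: [0.6584, -0.0738, 0.054]
tool_rot: [0.0, 1.0, 0.03, -0.0]
force: [-1.4, 0.0, 4.1]
opening: 0.0005
gripper_force: 1.9
[ 0.65836861 -0.07381295  0.05396504] [-1.4161753   0.01229484  4.12905774]
```

View pics/c.png

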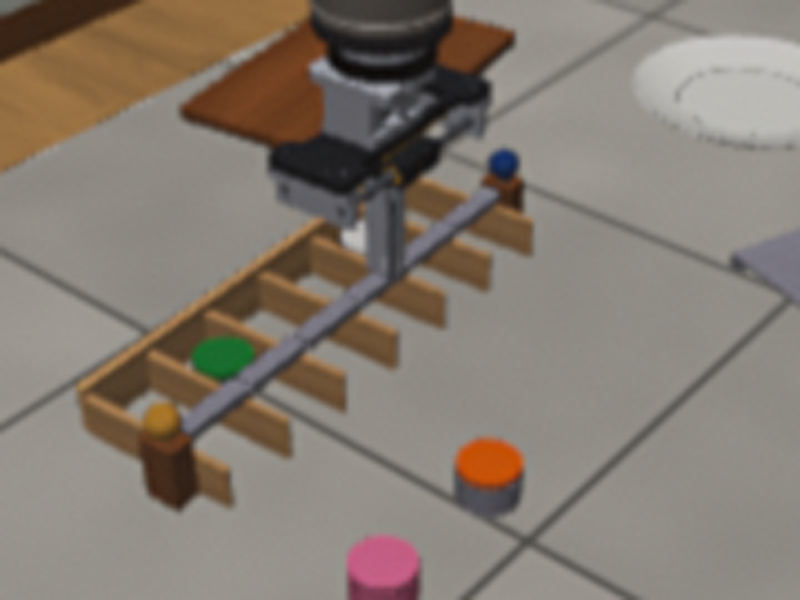

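```bash
python3 - <<'E'
from h import *
q=r.snapshot("side"); T=(.618,-.041)
for y in(-.186,-.124,-.062,0,.062,.124,.186): print(y,((proj(q,rack(T,.062,(.032,y,.055)))-[160,120]+.5)*[800/180,600/140]).round(),((proj(q,rack(T,.062,(0,y,.036)))-[160,120]+.5)*[800/180,600/140]).round())
print("tcp",((proj(q,r.read_state()["position"])-[160,120]+.5)*[800/180,600/140]).round())
bs,a=blob(q,100,130,80,(265,150,282,165),20);print(bs,ray(q,bs,.07))
E
```

```text
-0.186 [503. 188.] [535. 219.]
-0.124 [460. 222.] [493. 254.]
-0.062 [414. 258.] [448. 291.]
0 [365. 296.] [400. 331.]
0.062 [312. 337.] [348. 373.]
0.124 [255. 382.] [293. 419.]
0.186 [195. 429.] [233. 468.]
tcp [387. 272.]
[272.78571429 157.5       ] [ 0.67122056 -0.23721197  0.07      ]
```

The projected joints put section 3 between (414,258) and (365,296) in that crop. The TCP projects to (387,272), mid-section, with 4.1 N, so the third touch is good. Now I'll lift clear and move over the tin, opening the fingers.

```bash
python3 -m creep '[{"x":0,"y":0,"z":0.03,"rx":0,"ry":0,"rz":0,"grip":255},{"x":0,"y":0,"z":0.06,"rx":0,"ry":0,"rz":0,"grip":255},{"x":0,"y":0,"z":0.09,"rx":0,"ry":0,"rz":0,"grip":255},{"x":-0.03,"y":0.018,"z":0.09,"rx":0,"ry":0,"rz":0,"grip":0},{"x":-0.06,"y":0.035,"z":0.09,"rx":0,"ry":0,"rz":0,"grip":0},{"x":-0.09,"y":0.053,"z":0.09,"rx":0,"ry":0,"rz":0,"grip":0},{"x":-0.12,"y":0.07,"z":0.09,"rx":0,"ry":0,"rz":0,"grip":0},{"x":-0.15,"y":0.088,"z":0.09,"rx":0,"ry":0,"rz":0,"grip":0},{"x":-0.178,"y":0.103,"z":0.09,"rx":0,"ry":0,"rz":0,"grip":0},{"x":-0.178,"y":0.103,"z":0.09,"rx":0,"ry":0,"rz":0,"grip":0}]'
python3 -m creep '[{"x":0,"y":0,"z":0,"rx":0,"ry":0,"rz":0,"grip":60},{"x":0,"y":0,"z":0,"rx":0,"ry":0,"rz":0,"grip":60},{"x":0,"y":0,"z":0,"rx":0,"ry":0,"rz":0,"grip":60},{"x":0,"y":0,"z":0,"rx":0,"ry":0,"rz":0,"grip":60},{"x":0,"y":0,"z":0,"rx":0,"ry":0,"rz":0,"grip":60},{"x":0,"y":0,"z":0,"rx":0,"ry":0,"rz":0,"grip":60},{"x":0,"y":0,"z":0,"rx":0,"ry":0,"rz":0,"grip":60},{"x":0,"y":0,"z":0,"rx":0,"ry":0,"rz":0,"grip":60},{"x":0,"y":0,"z":0,"rx":0,"ry":0,"rz":0,"grip":60},{"x":0,"y":0,"z":0,"rx":0,"ry":0,"rz":0,"grip":60}]'
python3 - <<'E'
from h import *
s=r.snapshot("side")
cv2.imwrite("pics/d.png",cv2.resize(s["color"][120:260,160:340],(800,600),interpolation=cv2.INTER_CUBIC))
E
```

```text
clock: 6.4
position: [0.4776, 0.0314, 0.1447]
tool_rot: [0.0, 0.999, 0.032, -0.0]
force: [0.4, -0.4, -0.3]
opening: 0.0527
gripper_force: 0.0
clock: 7.4
position: [0.4805, 0.03, 0.1445]
tool_rot: [-0.0, 1.0, 0.031, 0.0]
force: [-0.1, 1.2, -0.3]
opening: 0.0722
gripper_force: 0.0
```

View pics/d.png

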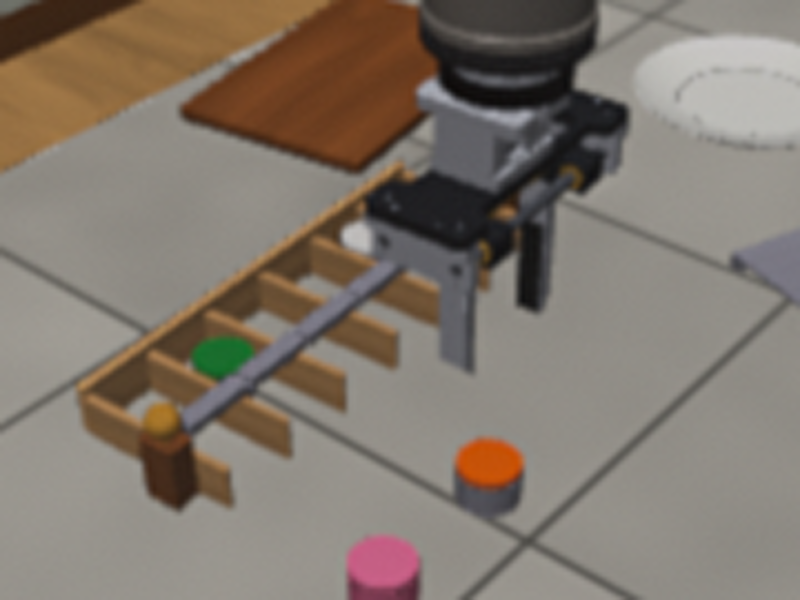

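The open fingers (tips at (458,365) and (532,305)) are above the orange tin (488,478), aligned with the rack. Descending around it.

```bash
python3 -m creep '[{"x":0,"y":0,"z":-0.02,"rx":0,"ry":0,"rz":0,"grip":60},{"x":0,"y":0,"z":-0.04,"rx":0,"ry":0,"rz":0,"grip":60},{"x":0,"y":0,"z":-0.06,"rx":0,"ry":0,"rz":0,"grip":60},{"x":0,"y":0,"z":-0.08,"rx":0,"ry":0,"rz":0,"grip":60},{"x":0,"y":0,"z":-0.09,"rx":0,"ry":0,"rz":0,"grip":60},{"x":0,"y":0,"z":-0.1,"rx":0,"ry":0,"rz":0,"grip":60},{"x":0,"y":0,"z":-0.11,"rx":0,"ry":0,"rz":0,"grip":60},{"x":0,"y":0,"z":-0.12,"rx":0,"ry":0,"rz":0,"grip":60},{"x":0,"y":0,"z":-0.13,"rx":0,"ry":0,"rz":0,"grip":60},{"x":0,"y":0,"z":-0.134,"rx":0,"ry":0,"rz":0,"grip":60}]'
python3 -m creep '[{"x":0,"y":0,"z":0,"rx":0,"ry":0,"rz":0,"grip":80},{"x":0,"y":0,"z":0,"rx":0,"ry":0,"rz":0,"grip":100},{"x":0,"y":0,"z":0,"rx":0,"ry":0,"rz":0,"grip":110},{"x":0,"y":0,"z":0,"rx":0,"ry":0,"rz":0,"grip":110},{"x":0,"y":0,"z":0,"rx":0,"ry":0,"rz":0,"grip":110},{"x":0,"y":0,"z":0,"rx":0,"ry":0,"rz":0,"grip":110},{"x":0,"y":0,"z":0,"rx":0,"ry":0,"rz":0,"grip":110},{"x":0,"y":0,"z":0,"rx":0,"ry":0,"rz":0,"grip":110},{"x":0,"y":0,"z":0,"rx":0,"ry":0,"rz":0,"grip":110},{"x":0,"y":0,"z":0,"rx":0,"ry":0,"rz":0,"grip":110}]' 3
```

```text
clock: 8.45
position: [0.4802, 0.03, 0.0095]
tool_rot: [0.0, 1.0, 0.031, -0.0]
force: [-0.4, 0.1, 0.6]
opening: 0.0718
gripper_force: 0.0
clock: 9.45
position: [0.4805, 0.03, 0.0104]
tool_rot: [-0.0, 1.0, 0.031, -0.0]
force: [0.4, 0.1, 0.3]
opening: 0.0535
gripper_force: 0.0
```

```bash
python3 -m creep '[{"x":0.0003,"y":-0.004,"z":0,"rx":0,"ry":0,"rz":0,"grip":110},{"x":0.0006,"y":-0.01,"z":0,"rx":0,"ry":0,"rz":0,"grip":110},{"x":0.001,"y":-0.017,"z":0,"rx":0,"ry":0,"rz":0,"grip":110},{"x":0.0015,"y":-0.024,"z":0,"rx":0,"ry":0,"rz":0,"grip":110},{"x":0.0019,"y":-0.031,"z":0,"rx":0,"ry":0,"rz":0,"grip":110},{"x":0.0023,"y":-0.038,"z":0,"rx":0,"ry":0,"rz":0,"grip":110},{"x":0.0028,"y":-0.045,"z":0,"rx":0,"ry":0,"rz":0,"grip":110},{"x":0.0032,"y":-0.052,"z":0,"rx":0,"ry":0,"rz":0,"grip":110},{"x":0.0036,"y":-0.059,"z":0,"rx":0,"ry":0,"rz":0,"grip":110},{"x":0.004,"y":-0.065,"z":0,"rx":0,"ry":0,"rz":0,"grip":110}]'
python3 -m creep '[{"x":0.0004,"y":-0.006,"z":0,"rx":0,"ry":0,"rz":0,"grip":110},{"x":0.0008,"y":-0.013,"z":0,"rx":0,"ry":0,"rz":0,"grip":110},{"x":0.0012,"y":-0.02,"z":0,"rx":0,"ry":0,"rz":0,"grip":110},{"x":0.0017,"y":-0.027,"z":0,"rx":0,"ry":0,"rz":0,"grip":110},{"x":0.0021,"y":-0.033,"z":0,"rx":0,"ry":0,"rz":0,"grip":110},{"x":0.0024,"y":-0.039,"z":0,"rx":0,"ry":0,"rz":0,"grip":110},{"x":0.0027,"y":-0.044,"z":0,"rx":0,"ry":0,"rz":0,"grip":110},{"x":0.0029,"y":-0.047,"z":0,"rx":0,"ry":0,"rz":0,"grip":110},{"x":0.003,"y":-0.049,"z":0,"rx":0,"ry":0,"rz":0,"grip":110},{"x":0.003,"y":-0.049,"z":0,"rx":0,"ry":0,"rz":0,"grip":110}]'
python3 -m creep '[{"x":0,"y":0,"z":0,"rx":0,"ry":0,"rz":0,"grip":60},{"x":0,"y":0,"z":0,"rx":0,"ry":0,"rz":0,"grip":60},{"x":0,"y":0,"z":0,"rx":0,"ry":0,"rz":0,"grip":60},{"x":0,"y":0,"z":0.02,"rx":0,"ry":0,"rz":0,"grip":60},{"x":0,"y":0,"z":0.04,"rx":0,"ry":0,"rz":0,"grip":60},{"x":0,"y":0,"z":0.07,"rx":0,"ry":0,"rz":0,"grip":60},{"x":-0.03,"y":0,"z":0.07,"rx":0,"ry":0,"rz":0,"grip":217},{"x":-0.055,"y":0,"z":0.07,"rx":0,"ry":0,"rz":0,"grip":217},{"x":-0.055,"y":0,"z":0.07,"rx":0,"ry":0,"rz":0,"grip":217},{"x":-0.055,"y":0,"z":0.07,"rx":0,"ry":0,"rz":0,"grip":217}]'
python3 - <<'E'
from h import *
s=r.snapshot("top"); q=r.snapshot("side")
cv2.imwrite("pics/e.png",np.hstack([cv2.resize(s["color"][120:260,200:340],(390,390)),cv2.resize(q["color"][120:260,180:320],(390,390))]))
ot,a=blob(s,5,16,150,(235,150,330,256)); print(ot,a,ray(s,ot,.034))
os,a=blob(q,5,16,150,(255,170,340,250)); print(os,a,ray(q,os,.034))
E
```

```text
clock: 10.45
position: [0.4845, -0.0356, 0.0105]
tool_rot: [-0.0, 1.0, 0.031, 0.0]
force: [-0.4, 0.8, 0.9]
opening: 0.0532
gripper_force: 0.4
clock: 11.45
position: [0.4875, -0.0842, 0.0104]
tool_rot: [0.0, 1.0, 0.031, -0.0]
force: [-0.3, -0.8, -0.2]
opening: 0.0539
gripper_force: 0.0
clock: 12.45
position: [0.4328, -0.084, 0.0808]
tool_rot: [0.0, 1.0, 0.031, 0.0]
force: [-0.0, 0.4, -0.3]
opening: 0.0432
gripper_force: 0.0Traceback (most recent call last):
  File "<stdin>", line 4, in <module>
  File "h.py", line 11, in blob
    n,l,st,c=cv2.connectedComponentsWithStats(m); i=1+np.argmax(st[1:,4]); return c[i],st[i]
                                                      ~~~~~~~~~^^^^^^^^^^
    return _wrapfunc(a, 'argmax', axis=axis, out=out, **kwds)
    return bound(*args, **kwds)
ValueError: attempt to get argmax of an empty sequence
```

View pics/e.png

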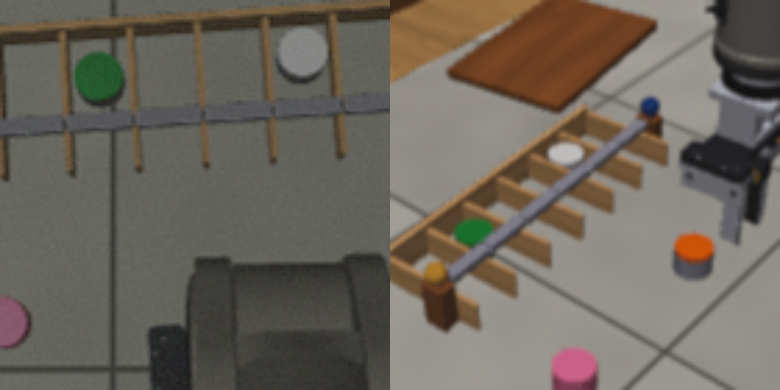

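The arm hides the tin from above. From the side it stands upright at about (693,250) in the pasted view, still out in front. I'll measure it there.

```bash
python3 - <<'E'
from h import *
q=r.snapshot("side")
os,a=blob(q,5,16,150,(270,190,320,230)); P=ray(q,os,.034);print(os,a,P)
c,s_=np.cos(.062),np.sin(.062);R=np.array([[c,s_],[-s_,c]])
for p in (P[:2],P[:2]+[.0012,-.0032],r.read_state()["position"][:2]): print(p,"rack",R@(p-[.618,-.041]))
E
```

```text
[288.69827586 208.57758621] [282 204  14  10 116] [ 0.4857132  -0.07464037  0.034     ]
[ 0.4857132  -0.07464037] rack [-0.13411699 -0.0253792 ]
[ 0.4869132  -0.07784037] rack [-0.13311757 -0.02864741]
[ 0.43338027 -0.08384434] rack [-0.18691966 -0.03132293]
```

```bash
python3 -m creep '[{"x":0,"y":0,"z":0,"rx":0,"ry":0,"rz":0,"grip":217},{"x":0,"y":0,"z":-0.01,"rx":0,"ry":0,"rz":0,"grip":217},{"x":0,"y":0,"z":-0.02,"rx":0,"ry":0,"rz":0,"grip":217},{"x":0,"y":0,"z":-0.03,"rx":0,"ry":0,"rz":0,"grip":217},{"x":0,"y":0,"z":-0.04,"rx":0,"ry":0,"rz":0,"grip":217},{"x":0,"y":0,"z":-0.05,"rx":0,"ry":0,"rz":0,"grip":217},{"x":0,"y":0,"z":-0.06,"rx":0,"ry":0,"rz":0,"grip":217},{"x":0,"y":0,"z":-0.067,"rx":0,"ry":0,"rz":0,"grip":217},{"x":0,"y":0,"z":-0.072,"rx":0,"ry":0,"rz":0,"grip":217},{"x":0,"y":0,"z":-0.072,"rx":0,"ry":0,"rz":0,"grip":217}]'
python3 -m creep '[{"x":0.006,"y":0.0004,"z":0,"rx":0,"ry":0,"rz":0,"grip":217},{"x":0.012,"y":0.0007,"z":0,"rx":0,"ry":0,"rz":0,"grip":217},{"x":0.018,"y":0.0011,"z":0,"rx":0,"ry":0,"rz":0,"grip":217},{"x":0.024,"y":0.0015,"z":0,"rx":0,"ry":0,"rz":0,"grip":217},{"x":0.03,"y":0.0019,"z":0,"rx":0,"ry":0,"rz":0,"grip":217},{"x":0.036,"y":0.0022,"z":0,"rx":0,"ry":0,"rz":0,"grip":217},{"x":0.043,"y":0.0027,"z":0,"rx":0,"ry":0,"rz":0,"grip":217},{"x":0.05,"y":0.0031,"z":0,"rx":0,"ry":0,"rz":0,"grip":217},{"x":0.056,"y":0.0035,"z":0,"rx":0,"ry":0,"rz":0,"grip":217},{"x":0.06,"y":0.0037,"z":0,"rx":0,"ry":0,"rz":0,"grip":217}]'
python3 -m creep '[{"x":0.004,"y":0.0002,"z":0,"rx":0,"ry":0,"rz":0,"grip":217},{"x":0.01,"y":0.0006,"z":0,"rx":0,"ry":0,"rz":0,"grip":217},{"x":0.016,"y":0.001,"z":0,"rx":0,"ry":0,"rz":0,"grip":217},{"x":0.022,"y":0.0014,"z":0,"rx":0,"ry":0,"rz":0,"grip":217},{"x":0.028,"y":0.0017,"z":0,"rx":0,"ry":0,"rz":0,"grip":217},{"x":0.034,"y":0.0021,"z":0,"rx":0,"ry":0,"rz":0,"grip":217},{"x":0.04,"y":0.0025,"z":0,"rx":0,"ry":0,"rz":0,"grip":217},{"x":0.045,"y":0.0028,"z":0,"rx":0,"ry":0,"rz":0,"grip":217},{"x":0.048,"y":0.003,"z":0,"rx":0,"ry":0,"rz":0,"grip":217},{"x":0.05,"y":0.0031,"z":0,"rx":0,"ry":0,"rz":0,"grip":217}]'
python3 - <<'E'
from h import *
s=r.snapshot("top"); q=r.snapshot("side")
cv2.imwrite("pics/f.png",np.hstack([cv2.resize(s["color"][120:260,200:340],(390,390)),cv2.resize(q["color"][120:260,180:320],(390,390))]))
os,a=blob(q,5,16,150,(225,170,320,230)); P=ray(q,os,.034);print(os,a,P)
c,s_=np.cos(.062),np.sin(.062);R=np.array([[c,s_],[-s_,c]])
for p in (P[:2],P[:2]+[.0012,-.0032],r.read_state()["position"][:2]): print(p,"rack",R@(p-[.618,-.041]))
E
```

```text
clock: 13.6
position: [0.4322, -0.0839, 0.0079]
tool_rot: [-0.0, 1.0, 0.031, -0.0]
force: [-0.1, -1.1, 0.6]
opening: 0.0136
gripper_force: 0.0
clock: 14.6
position: [0.4932, -0.0802, 0.0084]
tool_rot: [-0.0, 1.0, 0.031, 0.0]
force: [-0.8, -0.3, 0.7]
opening: 0.014
gripper_force: 0.5
clock: 15.6
position: [0.5427, -0.0772, 0.0084]
tool_rot: [-0.0, 1.0, 0.031, -0.0]
force: [-1.2, -0.9, 0.8]
opening: 0.0137
gripper_force: 0.4
[264.02380952 200.33333333] [260 197   9   7  42] [ 0.57114548 -0.058088    0.034     ]
[ 0.57114548 -0.058088  ] rack [-0.04782327 -0.01415205]
[ 0.57234548 -0.061288  ] rack [-0.04682385 -0.01742025]
[ 0.54271039 -0.07712362] rack [-0.07738318 -0.03138924]
```

View pics/f.png

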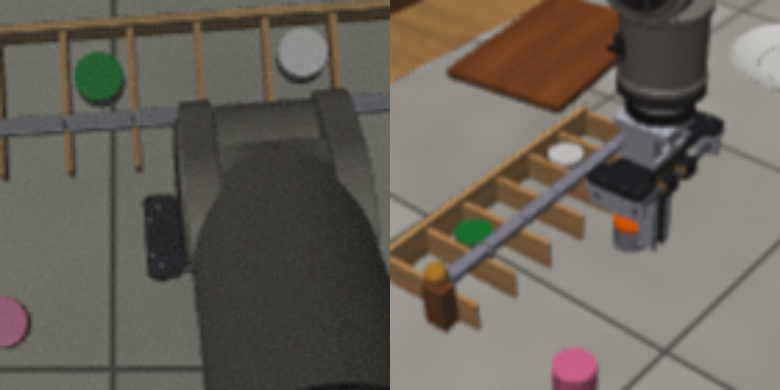

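The tin is upright in front of the fingers, its lid partly hidden by the gripper at (627,225), so the blob is biased. I'll check its left edge instead.

```bash
python3 - <<'E'
from h import *
q=r.snapshot("side")
os,a=blob(q,5,16,150,(225,170,320,230));print("seen left",a[0], "bottom", a[1]+a[3])
t=np.linspace(0,6.3,200)
def edge(cx,cy):
    return np.array([proj(q,rack((.618,-.041),.062,(cx+.023*np.cos(u),cy+.023*np.sin(u),.034))) for u in t])
print("initial check left", edge(-.1331,-.0286)[:,0].min(),"seen 282")
for cy in(-.038,-.031,-.024,-.018): e=edge(-.047,cy);print(cy,e[:,0].min())
E
```

```text
seen left 260 bottom 204
initial check left 281.64437534167365 seen 282
-0.038 260.9058456733542
-0.031 259.6849127574268
-0.024 258.454453504647
-0.018 257.39210716071995
```

Consistent with y ≈ -0.031, so the tin is centred. Finishing the push, 87 mm along the rack's x.

```bash
python3 -m creep '[{"x":0.003,"y":0.0002,"z":0,"rx":0,"ry":0,"rz":0,"grip":217},{"x":0.008,"y":0.0005,"z":0,"rx":0,"ry":0,"rz":0,"grip":217},{"x":0.013,"y":0.0008,"z":0,"rx":0,"ry":0,"rz":0,"grip":217},{"x":0.018,"y":0.0011,"z":0,"rx":0,"ry":0,"rz":0,"grip":217},{"x":0.023,"y":0.0014,"z":0,"rx":0,"ry":0,"rz":0,"grip":217},{"x":0.028,"y":0.0017,"z":0,"rx":0,"ry":0,"rz":0,"grip":217},{"x":0.033,"y":0.002,"z":0,"rx":0,"ry":0,"rz":0,"grip":217},{"x":0.038,"y":0.0024,"z":0,"rx":0,"ry":0,"rz":0,"grip":217},{"x":0.042,"y":0.0026,"z":0,"rx":0,"ry":0,"rz":0,"grip":217},{"x":0.045,"y":0.0028,"z":0,"rx":0,"ry":0,"rz":0,"grip":217}]'
python3 -m creep '[{"x":0.003,"y":0.0002,"z":0,"rx":0,"ry":0,"rz":0,"grip":217},{"x":0.008,"y":0.0005,"z":0,"rx":0,"ry":0,"rz":0,"grip":217},{"x":0.013,"y":0.0008,"z":0,"rx":0,"ry":0,"rz":0,"grip":217},{"x":0.018,"y":0.0011,"z":0,"rx":0,"ry":0,"rz":0,"grip":217},{"x":0.023,"y":0.0014,"z":0,"rx":0,"ry":0,"rz":0,"grip":217},{"x":0.028,"y":0.0017,"z":0,"rx":0,"ry":0,"rz":0,"grip":217},{"x":0.033,"y":0.002,"z":0,"rx":0,"ry":0,"rz":0,"grip":217},{"x":0.037,"y":0.0023,"z":0,"rx":0,"ry":0,"rz":0,"grip":217},{"x":0.04,"y":0.0025,"z":0,"rx":0,"ry":0,"rz":0,"grip":217},{"x":0.042,"y":0.0026,"z":0,"rx":0,"ry":0,"rz":0,"grip":217}]'
```

```text
clock: 16.75
position: [0.5879, -0.0743, 0.0084]
tool_rot: [-0.0, 1.0, 0.031, 0.0]
force: [-0.6, -0.2, 1.4]
opening: 0.014
gripper_force: 0.5
clock: 17.75
position: [0.6297, -0.0717, 0.0084]
tool_rot: [-0.0, 1.0, 0.031, -0.0]
force: [-0.2, 0.0, -0.1]
opening: 0.0143
gripper_force: 0.5
```

Forces stayed low. Now back out straight, then up and well clear to the rear.

```bash
python3 -m creep '[{"x":-0.01,"y":-0.0006,"z":0,"rx":0,"ry":0,"rz":0,"grip":217},{"x":-0.03,"y":-0.0019,"z":0,"rx":0,"ry":0,"rz":0,"grip":217},{"x":-0.05,"y":-0.003,"z":0,"rx":0,"ry":0,"rz":0,"grip":217},{"x":-0.07,"y":-0.0043,"z":0.01,"rx":0,"ry":0,"rz":0,"grip":217},{"x":-0.09,"y":-0.005,"z":0.04,"rx":0,"ry":0,"rz":0,"grip":217},{"x":-0.1,"y":-0.006,"z":0.07,"rx":0,"ry":0,"rz":0,"grip":217},{"x":-0.1,"y":-0.006,"z":0.1,"rx":0,"ry":0,"rz":0,"grip":217},{"x":-0.1,"y":-0.006,"z":0.13,"rx":0,"ry":0,"rz":0,"grip":217},{"x":-0.1,"y":-0.006,"z":0.16,"rx":0,"ry":0,"rz":0,"grip":217},{"x":-0.1,"y":-0.006,"z":0.19,"rx":0,"ry":0,"rz":0,"grip":217}]'
python3 -m creep '[{"x":-0.01,"y":-0.03,"z":0,"rx":0,"ry":0,"rz":0,"grip":217},{"x":-0.02,"y":-0.06,"z":0,"rx":0,"ry":0,"rz":0,"grip":217},{"x":-0.03,"y":-0.1,"z":0,"rx":0,"ry":0,"rz":0,"grip":217},{"x":-0.04,"y":-0.14,"z":0,"rx":0,"ry":0,"rz":0,"grip":217},{"x":-0.05,"y":-0.18,"z":0,"rx":0,"ry":0,"rz":0,"grip":217},{"x":-0.06,"y":-0.22,"z":0,"rx":0,"ry":0,"rz":0,"grip":217},{"x":-0.07,"y":-0.26,"z":0,"rx":0,"ry":0,"rz":0,"grip":217},{"x":-0.08,"y":-0.29,"z":0,"rx":0,"ry":0,"rz":0,"grip":217},{"x":-0.08,"y":-0.3,"z":0,"rx":0,"ry":0,"rz":0,"grip":217},{"x":-0.08,"y":-0.3,"z":0,"rx":0,"ry":0,"rz":0,"grip":217}]'
python3 - <<'E'
from h import *
s=r.snapshot("top"); q=r.snapshot("side")
cv2.imwrite("pics/g.png",np.hstack([cv2.resize(s["color"][110:250,190:370],(400,311)),cv2.resize(q["color"][120:260,160:340],(400,311))]))
c,s_=np.cos(.062),np.sin(.062);R=np.array([[c,s_],[-s_,c]])
for im,box in((s,(270,130,310,200)),(q,(220,150,280,210))):
    o,a=blob(im,5,16,170,box); P=ray(im,o,.034);print(o,a,P,"rack",R@(P[:2]-[.618,-.041]))
E
```

```text
clock: 18.75
position: [0.5285, -0.0779, 0.1997]
tool_rot: [0.0, 1.0, 0.031, 0.0]
force: [0.2, -0.7, -0.3]
opening: 0.0137
gripper_force: 0.0
clock: 19.75
position: [0.4485, -0.3787, 0.1982]
tool_rot: [-0.0, 1.0, 0.03, -0.0]
force: [0.7, 0.1, -0.2]
opening: 0.0141
gripper_force: 0.0
[285.44565217 166.4673913 ] [278 163  16   8  92] [ 0.64816128 -0.07069498  0.034     ] rack [ 0.02826342 -0.03150672]
[235.03488372 152.75581395] [220 150  31   9 172] [ 0.83899341 -0.21881593  0.034     ] rack [ 0.20955127 -0.19116709]
```

View pics/g.png

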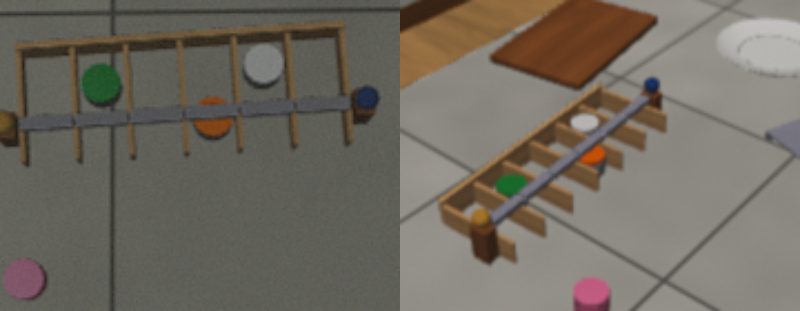

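The tin stands in the third gap from blue, at (213,118) in the left crop, under the rail. Its front edge is about 17 mm behind the mouth, its centre about (0.04, -0.031) in the rack frame. The green, white and pink tins look unmoved and the hand is clear, so I'm handing in.

```bash
python3 -c "
from plant import r
print(r.hand_in())"
```

```text
the job is handed in; nothing more can be done
None
```

I touched the rail over gaps 1, 2 and 3 from the blue end, pushed the orange tin upright into the third gap (front edge about 17 mm behind the mouth), withdrew the hand and handed the job in; no verdict was returned.

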